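# Hook out the conditioning cassette from under a display riser

## Task

The conditioning cassette has been pushed in under the white display riser, out of reach of the fingers. Take the hooked rod from the blue mat, reach it in under the ledge, feel for the cassette's hidden pull loop, catch it, and gently draw the cassette out until it is against its stop; then unhook the rod and lay it back down along the mat. Touch the cassette only with the rod, press and pull only lightly (never with more than 14 N), and leave the folded deeds, label pad, paste jar and thread spool undisturbed.

Things in the scene. Friction and masses are not known exactly. Their poses are not given: they have to be found in the camera images.
- riser: Fixed display riser, 200 (x) x 260 (y) x 70 mm high: white deck 12 mm thick (underside at z 58 mm) on two grey cheeks, closed at the back, open in front. Origin: middle of its underside, on the table. Its x axis points into the bay, away from the robot. The bay between the cheeks is 234 mm wide; low runners, 6 mm high, lie beyond y = +-105 mm.
- riser_edge (a point): Middle of the front edge of the riser's deck (the ledge), at its underside: x = -100, y = 0, z = 58 mm of the riser. The cheeks begin 20 mm further in.
- cassette: Grey conditioning cassette, 104 (x) x 200 (y) x 50 mm high, in the riser's bay; slides only along the riser's x axis, about 3 N friction. Origin: middle of its underside, at table height; axes parallel to the riser's. In the riser's frame its origin is at x = +40 mm fully in, x = -45 mm against the stop, fully out; it starts at +20 to +40 mm. The loop and its place across: see cassette_face.
- cassette_face (a point): Middle of the cassette's front face (x = -52, z = 26 mm). The 6 mm brass pull loop stands upright on this face: an upright bar, centre 28 mm ahead of the face, with arms to the face at z 43 and 11 mm. Its opening, from side to side, is 25 mm (face to bar) x 26 mm high. It is clamped firmly at any place from y = -32 to +32 mm across the face: not reported, hidden by the ledge.
- rod: Hooked rod, about 90 g, loose on the mat, lying roughly along the mat's x. Wooden handle 90 (x) x 20 (y) x 28 mm high; origin: middle of the handle's underside; x along the rod to the hook. A straight 6 mm steel shank runs along x from the handle's front, 14 mm above the underside.
- rod_hook (a point): Foremost point of the hook, on the shank's line (x = 124, y = 0, z = 14 mm of the rod). Here the 6 mm wire turns to +y (left seen from the handle), as a cross-piece reaching y = +22 mm, then its point bends back 16 mm towards the handle, all level. The notch between shank and point is 13 mm wide, so the hook goes round the bar from its right (-y) side.
- mat: Fixed blue felt mat, 220 (x) x 90 (y) x 4 mm, on the table to the left or the right of the work. Origin: middle of its underside. The rod's place is lying flat on it.
- deed: Bundle of folded blue-grey deeds, 221 x 125 x 23 mm, lying on the riser's deck; bystander. Origin: middle of its underside.
- pad: Cream label pad, 50 x 76 x 14 mm, on the table on the side away from the mat; bystander. Origin: middle of its underside.
- jar: White paste jar with black cap, 64 mm across, 68 mm high, standing on the table left of the riser; bystander. Origin: middle of its underside.
- thread: Spool of linen thread with wooden ends, 33 mm across, 42 mm high, standing on the table right of the riser; bystander. Origin: middle of its underside.
Things that resemble listed ones, but are neither listed nor needed, are in the scene too. Of the things that look like the rod, the larger one is meant.

How it is judged:
On the way, in this order (a step that is already met when the one before it is completed fails the run):
1. the rod is off the mat and in the fingers (height (world z) of rod above 0.008 m and contact force between the fingers and rod above 1 N), for 0.1 s.
2. the rod, held in the fingers, draws the cassette past mid-travel (x of cassette in the frame of riser below 0 m and contact force between rod and cassette above 0.3 N and contact force between the fingers and rod above 1 N), for 0.1 s.
3. the cassette is out against its stop (within 8 mm) (x of cassette in the frame of riser below -0.037 m), for 0.1 s.
At the end, for the whole second after the job is handed in: The cassette is out against its stop (within 10 mm), and the rod lies at rest flat on the mat, handle down, along the mat's length within about 0.5 rad, the middle of its handle over the mat (x of cassette in the frame of riser below -0.035 m and x of rod in the frame of mat between -0.09 and 0.09 m and y of rod in the frame of mat between -0.042 and 0.042 m and height (world z) of rod below 0.009 m and angle between rod's own z axis and vertical below 0.15 rad and angle between the x axis of rod and the x axis of mat, either way round below 0.5 rad and linear speed of rod below 0.02 m/s); the robot touches nothing.
It fails at once if the rod bears on the cassette or its loop with more than 14 N (contact force between rod and cassette above 14 N).
It fails at once if the rod bears on the riser or what it carries with more than 14 N (contact force between rod and riser above 14 N).
It fails at once if fingers or arm touch the cassette (contact force between any of the fingers, the arm and cassette above 1 N).
It fails at once if a bystander is shifted by more than 15 mm (distance of any of deed, pad, jar, thread from where it was at the start of the episode above 0.015 m).
It fails at once if the rod is let fall from a height (linear speed of rod above 0.7 m/s and contact force between the fingers and rod below 0.5 N).
It also fails if it takes over 69 s, if anything falls off the work surface, if the arm or the gripper's body presses on something with over 40 N, if the wrist force passes 120 N, or if a joint passes its speed limit or range.

## Robot

A 6-joint arm with a two-finger parallel gripper is mounted at the origin on a cart in front of the work surface, level with it; the furniture and walls round the work are solid. World frame = base frame: x ahead of the robot, y to its left, z up, the work surface at z = 0. Lengths are in m, angles in rad, forces in N, time in s.
With the tool pointing down it reaches from about 0.275 to 0.875 m from the base axis. Payload 12.5 kg.
Tool frame: the origin (TCP) lies on the centre line of the jaws, within the pads' length; the fingertips stand r.finger_overhang ahead of it and the grasp point (between the pads) lies 3 mm ahead of it (r.finger_overhang is the distance from the TCP to the fingertips, in m); z points along the fingers, y is the line along which they close (so a half turn about z gives the same grasp; the last joint's range is limited). The gripper opens to 85 mm and grips with 20 to 120 N. Pads are 22 mm wide; open, the fingers measure 114 mm over their backs; the gripper's body (76 mm by 85 mm) begins 54 mm behind the grasp point. The pads swing forward as they close: fully open they stand 13 mm farther back than shut.
Start: joints at [-1.378, 0.351, 1.652, -0, 1.139, -0.085], TCP at [0.151, -0.529, 0.253] pointing down, gripper open.
Joint ranges: [-2.75, 2.75], [-0.79, 2.1], [0.01, 2.65], [-1.57, 4.71], [0.07, 3.14], [-2.87, 2.87]. Speed limits (rad/s): [2.22, 2.22, 2.79, 3.14, 3.14, 3.14].

## Interface

Orientations are given as a unit quaternion [x, y, z, w].
In Python, from cell import r, optics gives the robot as it stands. The module is installed in compiled form; this text tells all that it offers. Calls block until the motion is done:
- r.move_to(position, orientation): joint-space move of the TCP to a pose.
- r.move_linear(position, rot=None, vel=0.15): straight line of the TCP; rot=None keeps the orientation; vel is the mean speed in m/s.
- r.set_joints(angles): joint-space move.
- r.set_gripper(opening, squeeze=None): opening from 0.0 (shut) to 1.0 (fully open); squeeze is the grip in N (None keeps the last); returns when the fingers have stopped.
- r.sleep(seconds).
- r.inverse_kinematics(position, orientation): joint angles nearest the present ones, or None.
- optics.get_image(name): name is "side" or "top" or "wrist"; returns a dict with "pixels" (480x640x3 uint8, red, green, blue), "depth" (480x640 float32, m along the optical axis (not along the pixel's ray), 0 where there is no reading), "fx", "fy", "cx", "cy" (pixels), "camera_from_world" (4x4, takes a point from world to camera coordinates); the wrist camera has in their place "mount" (4x4, takes a point from camera to tool coordinates, whose origin is the TCP and whose axes are the flange's). Camera axes: x right, y down, z forward; pixel columns grow to the right and rows downward; lengths in m; the calibration is good to about 2 mm. The wrist camera is an equidistant fisheye: a pixel r from the principal point sees the ray r / f radians off the axis. A picture is of the moment at which its call begins: read the wrist's pose just before it.
A pose or a line that the arm cannot do raises r.PlanningError and nothing moves.
- r.hand_in(): hands the job in; it is judged then, once.
Readings, each from a call of its own:
- r.current_t(): time.
- r.current_q(): joint angles.
- r.current_qvel(): joint speeds.
- r.current_effort(): joint torques, N m.
- r.current_tool_pos(): TCP position.
- r.current_ee_rot(): TCP orientation.
- r.current_contact_force(): force on the tool from outside, world axes, zero at the start.
- r.current_torque(): the same for the moment, N m.
- r.current_opening(): opening from 0.0 (shut) to 1.0 (fully open).
- r.current_finger_force(): force on a finger pad.
Only numpy, scipy, OpenCV 4.12 (cv2) and the standard library are available. Lean on these libraries where they do the work, as an engineer would, in place of code of your own. Each camera call takes 0.05 s, during which the arm holds its last target. There are 200 camera calls.

## Working session

There is one attempt and no reset: what is moved stays moved. The work goes in short steps, each a Python script; the robot and the scene stay as the last script left them, time stands still between calls to the robot, and variables do not carry over. Pictures are saved under pics/ and viewed, at most 10 in all, crops included, and the job is handed in when it is done.

```bash
mkdir -p pics
cat > h.py <<'E'
import numpy as np, cv2
from cell import r, optics
def shot(n,f=None):
    im=optics.get_image(n)
    if f: cv2.imwrite(f,cv2.cvtColor(im["pixels"],cv2.COLOR_RGB2BGR))
    return im
def pts(im):
    d=im["depth"];v,u=np.mgrid[0:480,0:640]
    P=np.stack([(u-im["cx"])/im["fx"]*d,(v-im["cy"])/im["fy"]*d,d,np.ones_like(d)],-1)
    return (P@np.linalg.inv(im["camera_from_world"]).T)[...,:3]
E
python3 - <<'E'
from h import *
a=shot("top","pics/top.png");b=shot("side","pics/side.png")
np.savez("s.npz",top=a["pixels"],topP=pts(a),side=b["pixels"],sideP=pts(b))
for i in(a,b):print(i["fx"],i["camera_from_world"].round(3).tolist())
print(r.current_t(),r.current_ee_rot(),r.finger_overhang)
E
```

```text
541.6711422790839 [[-0.022, -1.0, 0.0, -0.007], [-0.989, 0.022, -0.148, 0.542], [0.148, -0.003, -0.989, 1.131], [0.0, 0.0, 0.0, 1.0]]
531.7264642823546 [[-0.911, -0.411, -0.018, 0.501], [-0.202, 0.485, -0.851, 0.169], [0.359, -0.772, -0.525, 1.183], [0.0, 0.0, 0.0, 1.0]]
0.1 [ 9.90369440e-01  1.38448900e-01 -2.44379152e-05 -5.23826732e-04] 0.022
```

View pics/top.png

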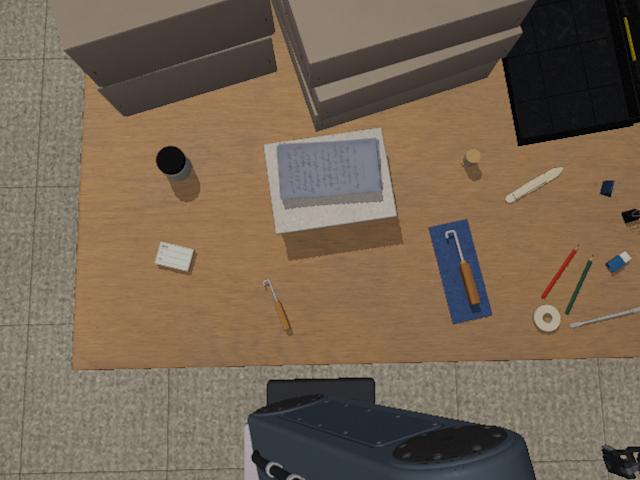

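View pics/side.png

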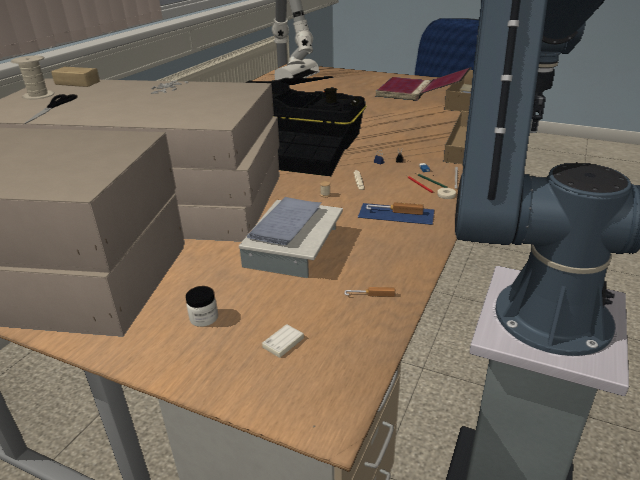

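The top view shows two rod-like things: one on the blue mat at (465,270), and a smaller look-alike on the bare table at (277,305). The larger one on the mat is the rod. The riser is at about (330,180), jar (173,163), pad (175,257) and spool (472,158).

Run:
```python
from h import *
s=np.load("s.npz");I=s["top"];P=s["topP"];H=cv2.cvtColor(I,cv2.COLOR_RGB2HSV)
v,u=np.mgrid[0:480,0:640]
def rect(n,m):
    p=P[m][:,:2].astype(np.float32);c,wh,a=cv2.minAreaRect(p)
    print(n,m.sum(),np.round(c,4),np.round(wh,4),round(a,2),"z",np.median(P[m][:,2]).round(4),cv2.boxPoints((c,wh,a)).round(3).tolist())
roi=lambda a,b,c,d:(u>a)&(u<b)&(v>c)&(v<d)
z=P[...,2]
rect("riser",cv2.morphologyEx((roi(255,405,120,245)&(abs(z-.07)<.008)).astype(np.uint8),cv2.MORPH_OPEN,np.ones((3,3)))>0)
mat=roi(420,500,210,330)&(H[...,0]>100)&(H[...,0]<125)&(H[...,1]>120)
rect("mat",cv2.morphologyEx(mat.astype(np.uint8),cv2.MORPH_OPEN,np.ones((3,3)))>0)
han=roi(420,500,210,330)&(H[...,0]<20)&(H[...,1]>120)&(z>.012)
rect("handle",han); print("top z",np.percentile(z[han],[10,50,90]))
sh=roi(435,475,222,265)&(H[...,1]<90)
rect("shank",sh)
rect("deed",roi(255,405,120,245)&(z>.085)&(z<.11))
rect("jar",roi(150,200,140,190)&(z>.05));rect("spool",roi(455,490,145,175)&(z>.02));rect("pad",roi(150,200,238,275)&(z>.009))
cv2.imwrite("pics/crop.png",cv2.cvtColor(cv2.resize(I[210:330,420:500],None,fx=5,fy=5,interpolation=cv2.INTER_CUBIC),cv2.COLOR_RGB2BGR))
```

```text
riser 5442 [ 0.665  -0.0325] [0.2016 0.2605] 7.34 z 0.0696 [[0.5479999780654907, 0.08399999886751175], [0.5820000171661377, -0.17499999701976776], [0.7820000052452087, -0.14900000393390656], [0.7480000257492065, 0.10999999940395355]]
mat 3055 [ 0.4417 -0.1845] [0.2165 0.3607] 11.3 z 0.0034 [[0.30000001192092896, -0.028999999165534973], [0.3709999918937683, -0.382999986410141], [0.5830000042915344, -0.3400000035762787], [0.5130000114440918, 0.014000000432133675]]
handle 437 [ 0.4289 -0.1787] [0.0948 0.3354] 4.47 z 0.0304 [[0.36899998784065247, -0.014999999664723873], [0.39500001072883606, -0.3499999940395355], [0.48899999260902405, -0.34200000762939453], [0.46299999952316284, -0.00800000037997961]]
top z [0.02355674 0.03039404 0.03404987]
shank 213 [ 0.5296 -0.3117] [0.0859 0.0975] 86.16 z 0.0176 [[0.4779999852180481, -0.35100001096725464], [0.574999988079071, -0.3580000102519989], [0.5809999704360962, -0.2720000147819519], [0.48399999737739563, -0.26600000262260437]]
deed 5136 [ 0.6839 -0.0301] [0.1191 0.2124] 3.28 z 0.0892 [[0.6179999709129333, 0.0729999989271164], [0.6309999823570251, -0.14000000059604645], [0.7490000128746033, -0.13300000131130219], [0.7369999885559082, 0.07900000363588333]]
jar 697 [0.5554 0.157 ] [0.5081 0.0598] 43.34 z 0.0675 [[0.3499999940395355, 0.004000000189989805], [0.39100000262260437, -0.039000000804662704], [0.7609999775886536, 0.3100000023841858], [0.7200000286102295, 0.3529999852180481]]
spool 211 [ 0.5555 -0.1843] [0.0313 0.5032] 44.31 z 0.0413 [[0.36899998784065247, -0.014999999664723873], [0.7200000286102295, -0.375], [0.7419999837875366, -0.3529999852180481], [0.39100000262260437, 0.007000000216066837]]
pad 781 [0.4608 0.163 ] [0.3975 0.0548] 70.46 z 0.0137 [[0.36899998784065247, -0.014999999664723873], [0.41999998688697815, -0.032999999821186066], [0.5529999732971191, 0.3409999907016754], [0.5009999871253967, 0.35899999737739563]]
```

View pics/crop.png

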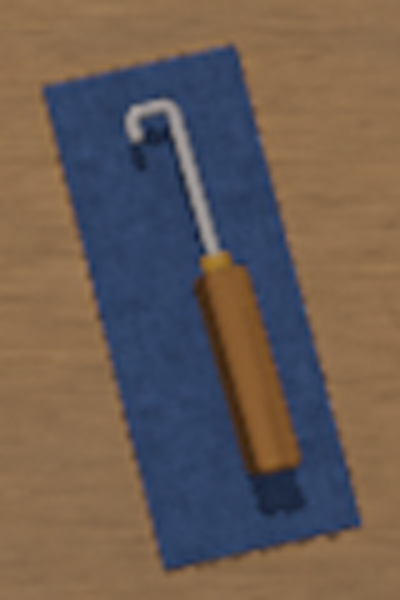

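The crop confirms the choice: wooden handle, cross-piece turning left at crop (150,105), point bent back, lying on the mat. My masks let in pixels with no depth reading, so I'll filter those and grasp.

Run:
```python
from h import *
s=np.load("s.npz");I=s["top"];P=s["topP"];H=cv2.cvtColor(I,cv2.COLOR_RGB2HSV)
v,u=np.mgrid[0:480,0:640];z=P[...,2]
def rect(n,m):
    p=P[m][:,:2].astype(np.float32);c,wh,a=cv2.minAreaRect(p)
    print(n,m.sum(),np.round(c,4),np.round(wh,4),round(a,2),"z",np.median(P[m][:,2]).round(4))
roi=lambda a,b,c,d:(u>a)&(u<b)&(v>c)&(v<d)&(z<.2)
rect("mat",roi(420,500,210,330)&(H[...,0]>100)&(H[...,0]<125)&(H[...,1]>120))
o=(H[...,0]<20)&(H[...,1]>120)
rect("handle",roi(450,485,255,312)&o&(z>.026))
rect("shank",roi(435,475,222,265)&(H[...,1]<90))
rect("decoy",roi(255,295,270,335)&(z>.006))
rect("pad",roi(150,200,238,275)&(z>.009));rect("spool",roi(455,490,145,175)&(z>.02))
ys,xs=np.where(roi(435,475,222,265)&(H[...,1]<90)); print(P[ys,xs][np.argmax(P[ys,xs][:,0])])
rect("deed",roi(255,405,120,245)&(z>.085)&(z<.11))
```

```text
mat 3054 [ 0.4684 -0.3183] [0.2165 0.0877] 11.31 z 0.0034
handle 373 [ 0.4409 -0.3299] [0.0944 0.0214] 11.78 z 0.031
shank 213 [ 0.5296 -0.3117] [0.0859 0.0975] 86.16 z 0.0176
decoy 271 [0.4131 0.0782] [0.1287 0.0575] 20.59 z 0.0174
pad 775 [0.514  0.3133] [0.0774 0.0498] 75.56 z 0.0137
spool 207 [ 0.7193 -0.3508] [0.031  0.0317] 89.25 z 0.0411
[ 0.5765089  -0.28829064 -0.00256396]
deed 5136 [ 0.6839 -0.0301] [0.1191 0.2124] 3.28 z 0.0892
```

```bash
cat >> h.py <<'E'
def q(th): return [np.cos(th/2),np.sin(th/2),0,0]
RC=np.array([.665,-.0325]);RY=np.radians(7.34)
c,s_=np.cos(RY),np.sin(RY);RM=np.array([[c,-s_],[s_,c]])
def w(x,y,z): return [*(RC+RM@np.array([x,y])),z]      # riser frame -> world
def loc(): return RM.T@(np.array(r.current_tool_pos())[:2]-RC)
def force(): return RM.T@np.array(r.current_contact_force())[:2]
E
python3 - <<'E'
from h import *
g=[.441,-.330];th=np.radians(11.8)
r.set_gripper(0.6,60)
r.move_to([*g,.13],q(th)); r.move_linear([*g,.029])
print(r.current_contact_force(),r.current_t())
r.set_gripper(0.0,60)
print(r.current_opening(),r.current_finger_force(),r.current_tool_pos(),r.current_t())
r.move_linear([*g,.15]);r.sleep(.2)
shot("side","pics/grasp.png"); im=shot("top");P=pts(im)
H=cv2.cvtColor(im["pixels"],cv2.COLOR_RGB2HSV)
print(r.current_opening(),r.current_contact_force(),r.current_t())
E
```

```text
[ 1.11534565 -0.13865007 -0.36027598] 2.75
0.22134497657322538 59.692243337631226 [ 0.44149418 -0.33043357  0.03000762] 3.1417
0.21879284128528004 [ 0.52627425  0.63101984 -1.6652484 ] 4.4
```

View pics/grasp.png

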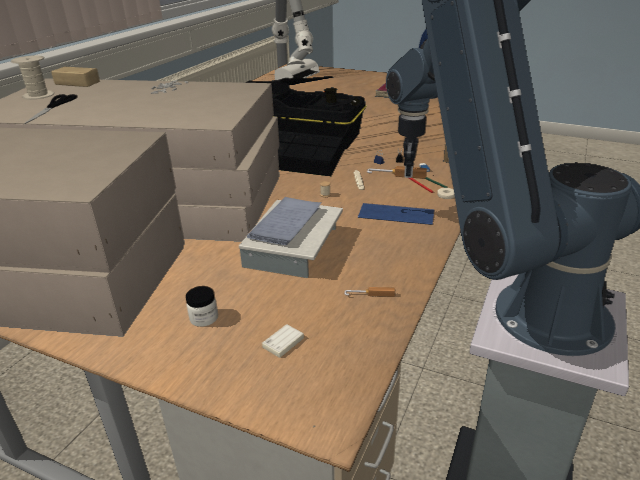

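The side view shows the rod gripped level at (400,172), hook forward. Next I enter the bay on the right of the loop's range and feel for the face.

```bash
cat >> h.py <<'E'
Z=.038
def feel(dx,dy,n,thr,step=.0015,settle=.04,vel=.03):
    """step along (dx,dy) of the riser until |force change| along it exceeds thr"""
    d=np.array([dx,dy]);r.sleep(.3);f0=np.mean([force() for _ in range(3)],0);p=loc();tr=[]
    for i in range(1,n+1):
        r.move_linear(w(*(p+d*step*i),Z),vel=vel);r.sleep(settle)
        f=force()-f0;tr.append((round(f[0],1),round(f[1],1)))
        if f@d<-thr: break
    print("steps",i,"of",n,"loc",loc().round(4),"t",round(r.current_t(),2),"f",tr[-25:])
    return i<n
E
python3 - <<'E'
from h import *
r.move_to(w(-.262,-.062,.15),q(RY)); r.move_linear(w(-.262,-.062,Z)); print(r.current_t())
r.move_linear(w(-.166,-.062,Z),vel=.1); print(r.current_t(),force())
feel(1,0,28,1.5)
E
```

```text
6.1333
7.2417 [-0.62170957  0.74689358]
steps 18 of 28 loc [-0.1393 -0.062 ] t 12.79 f [(np.float64(-0.7), np.float64(-0.9)), (np.float64(-0.8), np.float64(-1.1)), (np.float64(-0.9), np.float64(-0.6)), (np.float64(-0.5), np.float64(0.4)), (np.float64(-0.3), np.float64(-0.9)), (np.float64(0.4), np.float64(-0.3)), (np.float64(-0.2), np.float64(-0.3)), (np.float64(-0.3), np.float64(-1.2)), (np.float64(-0.5), np.float64(0.0)), (np.float64(-0.0), np.float64(-0.5)), (np.float64(0.6), np.float64(-0.1)), (np.float64(0.2), np.float64(-0.1)), (np.float64(-0.3), np.float64(-0.8)), (np.float64(-0.2), np.float64(-0.5)), (np.float64(0.2), np.float64(-0.4)), (np.float64(-0.2), np.float64(0.6)), (np.float64(0.3), np.float64(-0.1)), (np.float64(-1.8), np.float64(-0.2))]
```

Run:
```python
from h import *
for k in range(3):
    p=loc(); F=[]
    for _ in range(10): r.sleep(.02);F.append(force())
    print(loc().round(4),np.mean(F,0).round(2),np.std(F,0).round(2),r.current_t())
    if k<2:r.move_linear(w(p[0]+.0008,p[1],Z),vel=.03)
```

```text
[-0.1393 -0.062 ] [-2.01 -0.08] [0.38 0.39] 12.9583
[-0.1387 -0.062 ] [-3.11 -0.29] [0.55 0.46] 13.375
[-0.1378 -0.062 ] [-2.28 -0.21] [0.65 0.55] 13.7917
```

Run:
```python
from h import *
p=loc(); r.move_linear(w(p[0]-.0027,p[1],Z),vel=.03)
feel(0,1,50,1.8,step=.002,settle=.02,vel=.04)
F=[]
for _ in range(8): r.sleep(.02);F.append(force())
print(loc().round(4),np.mean(F,0).round(2),r.current_t())
```

```text
steps 37 of 50 loc [-0.1403  0.0117] t 24.21 f [(np.float64(-0.4), np.float64(0.3)), (np.float64(0.0), np.float64(0.1)), (np.float64(-0.3), np.float64(0.3)), (np.float64(1.2), np.float64(1.2)), (np.float64(0.7), np.float64(0.4)), (np.float64(0.2), np.float64(-0.0)), (np.float64(0.5), np.float64(1.1)), (np.float64(-0.9), np.float64(-0.3)), (np.float64(0.5), np.float64(0.5)), (np.float64(-0.0), np.float64(0.7)), (np.float64(-0.6), np.float64(-0.1)), (np.float64(0.3), np.float64(0.1)), (np.float64(-0.2), np.float64(-0.3)), (np.float64(0.6), np.float64(-0.1)), (np.float64(-0.4), np.float64(0.6)), (np.float64(-0.1), np.float64(0.5)), (np.float64(0.8), np.float64(1.0)), (np.float64(-0.2), np.float64(0.9)), (np.float64(-0.1), np.float64(0.0)), (np.float64(0.3), np.float64(-0.5)), (np.float64(-0.0), np.float64(1.5)), (np.float64(-0.5), np.float64(-0.1)), (np.float64(0.3), np.float64(0.3)), (np.float64(1.1), np.float64(-0.4)), (np.float64(-1.7), np.float64(-4.2))]
[-0.1403  0.0117] [-0.69 -4.88] 24.3417
```

Run:
```python
from h import *
p=loc(); r.move_linear(w(p[0],p[1]-.003,Z),vel=.03)
r.move_linear(w(p[0]-.012,p[1]-.003,Z),vel=.03)
feel(-1,0,10,1.8)
F=[]
for _ in range(8): r.sleep(.02);F.append(force())
print(loc().round(4),np.mean(F,0).round(2),r.current_t())
```

```text
steps 4 of 10 loc [-0.158   0.0087] t 26.62 f [(np.float64(0.5), np.float64(0.1)), (np.float64(0.4), np.float64(0.4)), (np.float64(0.1), np.float64(-0.1)), (np.float64(2.6), np.float64(0.6))]
[-0.158   0.0087] [ 2.32 -0.02] 26.75
```

Caught, 17.7 mm back from the face, as the loop's geometry predicts. Next: the draw.

```bash
python3 - <<'E'
from h import *
p=loc(); f=[]
for i in range(1,8):
    r.move_linear(w(p[0]-.0105*i,p[1],Z),vel=.04); a=force(); f.append(a.round(1).tolist())
    if abs(a).max()>8: break
print(loc().round(4),f,r.current_t())
# drag force is part of the zero here; stop = absolute rise
for i in range(16):
    p=loc(); r.move_linear(w(p[0]-.0015,p[1],Z),vel=.03); r.sleep(.04); a=np.mean([force() for _ in range(3)],0)
    f=a
    if a[0]>6: break
print(i,loc().round(4),a.round(1),r.current_t())
shot("side","pics/out.png")
E
python3 -c "
import cv2;i=cv2.imread('pics/out.png');cv2.imwrite('pics/out_c.png',cv2.resize(i[150:330,200:480],None,fx=2.8,fy=2.8))"
```

```text
[-0.232   0.0088] [[-0.4, -0.5], [-0.3, 0.4], [-0.6, -0.8], [0.8, 0.6], [0.4, -0.0], [-1.0, -0.6], [0.4, 0.0]] 29.6083
4 [-0.2378  0.0083] [9.  1.1] 31.0667
```

View pics/out_c.png

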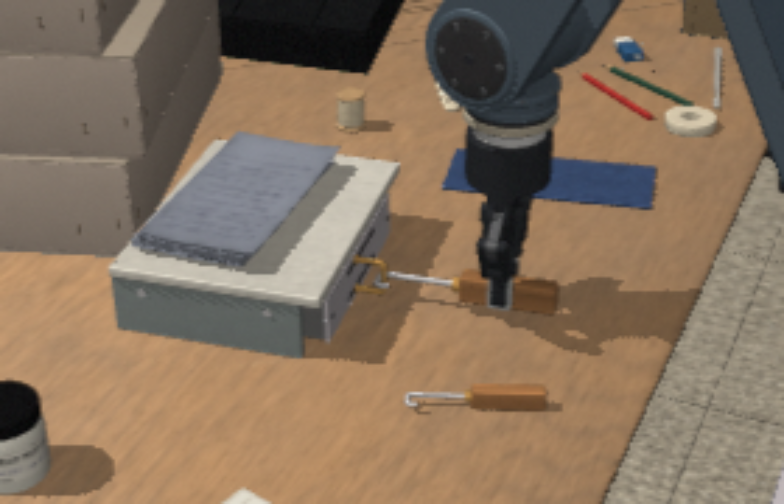

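The crop shows the cassette's front clear of the deck edge, with the hook in the brass loop at (375,275) and the cassette against its stop. Next: unhook and lay the rod down.

Run:
```python
from h import *
p=loc(); x=-.2195
r.move_linear(w(x,p[1],Z),vel=.03); r.sleep(.2); print(loc().round(4),force().round(1))
ok=True
for i in range(1,13):
    r.move_linear(w(x,p[1]-.003*i,Z),vel=.04); r.sleep(.02); f=force()
    if abs(f).max()>4: ok=False;break
print(ok,i,loc().round(4),f.round(1),r.current_t())
if ok:
    feel(-1,0,4,2,step=.008)
    p=loc(); r.move_linear(w(-.29,p[1],Z),vel=.08); print(force())
    r.move_linear(w(-.29,p[1],.13))
    g=[.441,-.330]
    r.move_to([*g,.13],q(np.radians(11.8))); r.move_linear([*g,.05]); r.sleep(.2); f0=r.current_contact_force()
    for z in np.arange(.036,.0285,-.001):
        r.move_linear([*g,z],vel=.03); f=r.current_contact_force()[2]-f0[2]
        if f>3 : break
    print(z,f,r.current_t(),r.current_tool_pos())
```

```text
[-0.2196  0.0083] [1.2 0.2]
True 12 [-0.2195 -0.0278] [-1.2  1. ] 35.3167
steps 4 of 4 loc [-0.2515 -0.0277] t 37.45 f [(np.float64(0.0), np.float64(-0.1)), (np.float64(-0.0), np.float64(-0.9)), (np.float64(-1.1), np.float64(0.2)), (np.float64(-0.2), np.float64(0.9))]
[-0.40185625 -0.71544851]
0.02899999999999999 15.724789877182673 43.05 [ 0.44108898 -0.33009579  0.03000273]
```

Run:
```python
from h import *
g=[.441,-.330]
r.move_linear([*g,.0305],vel=.03)
r.set_gripper(0.6); r.move_linear([*g,.14],vel=.1); 
r.move_to([.25,-.40,.25],q(np.radians(11.8))); r.sleep(.3)
a=shot("top","pics/end.png");P=pts(a);H=cv2.cvtColor(a["pixels"],cv2.COLOR_RGB2HSV)
v,u=np.mgrid[0:480,0:640];z=P[...,2]
m=(u>450)&(u<485)&(v>255)&(v<312)&(H[...,0]<20)&(H[...,1]>120)&(z>.026)&(z<.2)
print(m.sum(),cv2.minAreaRect(P[m][:,:2].astype(np.float32)),np.median(z[m]))
# cassette top visible ahead of deck: z~.05
m=(u>255)&(u<405)&(v>200)&(v<260)&(abs(z-.05)<.004)
L=(P[m][:,:2]-RC)@RM; print("cassette front x",m.sum(),np.percentile(L[:,0],[2,10,50]) if m.any() else None, r.current_t())
```

```text
367 ((0.43990859389305115, -0.32796597480773926), (0.09437413513660431, 0.01978207752108574), 12.079696655273438) 0.030911083859345156
cassette front x 13 [-0.123978   -0.12046396 -0.11205947] 46.225
```

View pics/end.png

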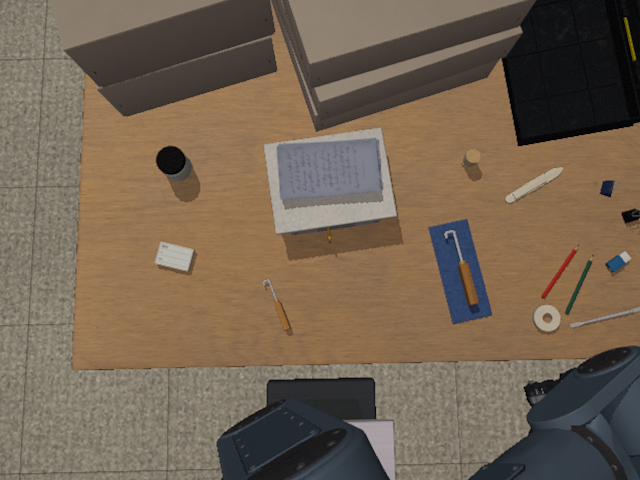

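The rod lies flat on the mat at (463,268). The loop shows ahead of the ledge at (330,235), its bar at about x = -0.124 m in the riser's frame, and the bystanders look unmoved.

```bash
python3 -c "
from cell import r
print(r.hand_in())"
```

```text
the job is handed in; nothing more can be done
None
```

The job is handed in at about 46 s of the 69 s: the cassette is out against its stop, the rod is flat on the mat and the bystanders look undisturbed; the largest pull I read was about 9 N, and no verdict was returned.

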